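# Spring check of a tilting mirror mount

### The job

Check the springs of the tilting mirror mount: with the fingertips press the blue corner pad down until its pointer is level with the green mark on its scale, not well beyond it, keep it there for a good second, then let it spring right back. After that do the same with the orange corner pad and its own pointer and mark, and move clear. Press only the one pad each time so that the other corner stays at rest, do not touch the mirror, press gently, and leave the green marks and the other things on the bench where they are.

Things in the scene. Friction and masses are not known exactly. Their poses are not given: they have to be found in the camera images.
- mirror_mount: tilting mirror mount, screwed to the bench: a dark square base (124 mm, 10 mm thick) and above it a spring-backed aluminium plate (124 mm square, 8 mm thick, top at 60 mm) with a round mirror in the middle. The plate stands like a diamond: its pivot ball is at the far corner (63.6 mm from the origin along +x), the blue pad at the right corner, the orange pad at the left corner. Origin on the bench under the mirror's centre, z up
- mirror: round mirror, 62 mm across with its ring, 4 mm proud of the plate, fragile: not to be touched; origin at the centre of its underside (60 mm above the bench)
- blue_pad: blue round press pad, 26 mm across (flat top 18 mm), 6 mm high, on the right corner of the plate, on the mount's -y axis 63.6 mm from the mirror's centre, 90 mm from the pivot; origin at the centre of its underside
- blue_pad_top (a point): centre of the top face of the blue pad, 66 mm above the bench at rest. A press here tilts only this corner; it takes about 3 N to begin and 9 N for 17 mm; pressing between the pads or on the mirror tilts both corners
- blue_pointer_tip (a point): tip of the thin black pointer that sticks out sideways from the blue corner, level with the plate, in front of an upright white scale; 145 mm from the pivot, 56 mm above the bench at rest; it goes down when the blue pad is pressed, 1.6 times as far as the pad
- blue_mark (a point): middle of the green rider (the mark, a block 34 mm wide and 10 mm tall that clasps the scale board; it slides if it is pushed) on the white scale behind the blue pointer; it stays where it was set, 14 to 27 mm below the pointer's rest height. The scale board stands 55 mm beyond the pad, 66 mm tall, with 5 mm between pointer and board
- blue_tilt (a joint): tilt of the plate at the blue corner, rad: 0 at rest against its stop, grows as the blue pad is pressed (0.1 lowers the pad by 9 mm), end stop at 0.30; a spring returns it to 0
- orange_pad: orange round press pad, 26 mm across (flat top 18 mm), 6 mm high, on the left corner of the plate, on the mount's +y axis 63.6 mm from the mirror's centre, 90 mm from the pivot; origin at the centre of its underside
- orange_pad_top (a point): centre of the top face of the orange pad, 66 mm above the bench at rest. A press here tilts only this corner; it takes about 3 N to begin and 9 N for 17 mm; pressing between the pads or on the mirror tilts both corners
- orange_pointer_tip (a point): tip of the thin black pointer that sticks out sideways from the orange corner, level with the plate, in front of an upright white scale; 145 mm from the pivot, 56 mm above the bench at rest; it goes down when the orange pad is pressed, 1.6 times as far as the pad
- orange_mark (a point): middle of the green rider (the mark, a block 34 mm wide and 10 mm tall that clasps the scale board; it slides if it is pushed) on the white scale behind the orange pointer; it stays where it was set, 14 to 27 mm below the pointer's rest height. The scale board stands 55 mm beyond the pad, 66 mm tall, with 5 mm between pointer and board
- orange_tilt (a joint): tilt of the plate at the orange corner, rad: 0 at rest against its stop, grows as the orange pad is pressed (0.1 lowers the pad by 9 mm), end stop at 0.30; a spring returns it to 0
- sample_vial_1: bystander: clear sample vial with white cap, 20x20x48 mm, standing; origin under its centre
- sample_vial_3: bystander: clear sample vial with blue cap, 20x20x48 mm, standing; origin under its centre
- petri_1: bystander: round culture dish, 60 mm across, 15 mm high; origin under its centre
- forceps: bystander: steel forceps lying along their own y, 14x120x10 mm; origin under their centre
- screwdriver: bystander: screwdriver with yellow handle lying along its own y, 24x176x26 mm; origin under its centre
- notebook: bystander: dark notebook lying flat, 147x102x15 mm; origin under its centre

How it is judged:
On the way, in this order (a step that is already met when the one before it is completed fails the run):
1. fingers on the blue pad hold the blue pointer level with its mark, orange corner at rest (z of blue_pointer_tip in the frame of blue_mark between -0.005 and 0.005 m and contact force between the fingers and blue_pad above 0.5 N and value of joint orange_tilt below 0.03 rad), for 0.7 s.
2. blue corner let go and sprung back (value of joint each of blue_tilt, orange_tilt below 0.02 rad and contact force between the fingers and mirror_mount below 0.1 N), for 0.1 s.
3. fingers on the orange pad hold the orange pointer level with its mark, blue corner at rest (z of orange_pointer_tip in the frame of orange_mark between -0.005 and 0.005 m and contact force between the fingers and orange_pad above 0.5 N and value of joint blue_tilt below 0.03 rad), for 0.7 s.
At the end, for the whole second after the job is handed in: each pad in turn, blue first, was held with its pointer within 5 mm of its mark's middle for 0.7 s while the other corner stayed under 0.03 rad; at the end both tilts are under 0.02 rad and still, untouched, the marks within 3 mm and the bystanders within 15 mm of where they stood (all of step 2 and velocity of joint each of blue_tilt, orange_tilt below 0.05 rad/s and distance of each of blue_mark, orange_mark from where it was at the start of the episode below 0.003 m and distance of each of sample_vial_1, sample_vial_3, petri_1, forceps, screwdriver, notebook from where it was at the start of the episode below 0.015 m and linear speed of each of sample_vial_1, sample_vial_3, petri_1, forceps, screwdriver, notebook below 0.02 m/s).
It fails at once if a pointer pushed more than 10 mm below the middle of its mark (z of blue_pointer_tip in the frame of blue_mark below -0.01 m or z of orange_pointer_tip in the frame of orange_mark below -0.01 m).
It fails at once if both corners tilted at once (value of joint each of blue_tilt, orange_tilt above 0.05 rad).
It fails at once if mirror touched (contact force between any of the fingers, the arm and mirror above 0.5 N).
It fails at once if mount pressed with more than 25 N (contact force between any of the fingers, the arm and mirror_mount above 25 N).
It fails at once if a bystander lifted, carried or pushed away, or a green mark shifted (distance of any of blue_mark, orange_mark from where it was at the start of the episode above 0.004 m or distance of any of sample_vial_1, sample_vial_3, petri_1, forceps, screwdriver, notebook from where it was at the start of the episode above 0.02 m).
It also fails if it takes over 51 s, if anything falls off the work surface, if the arm or the gripper's body presses on something with over 40 N, if the wrist force passes 120 N, or if a joint passes its speed limit or range.

### The arm

A 7-joint arm with a two-finger parallel gripper is mounted at the origin on a cart in front of the work surface, level with it; the furniture and walls round the work are solid. World frame = base frame: x ahead of the robot, y to its left, z up, the work surface at z = 0. Lengths are in m, angles in rad, forces in N, time in s.
With the tool pointing down it reaches from about 0.4 to 0.875 m from the base axis. Payload 19.3 kg.
Tool frame: the origin (TCP) lies midway between the tips of the shut fingers; the grasp point (between the pads) lies 19 mm behind it; z points along the fingers, y is the line along which they close (so a half turn about z gives the same grasp; the last joint's range is limited). The gripper opens to 85 mm and grips with 20 to 120 N. Pads are 22 mm wide; open, the fingers measure 114 mm over their backs; the gripper's body (76 mm by 85 mm) begins 54 mm behind the grasp point. The pads swing forward as they close: fully open they stand 13 mm farther back than shut.
Start: joints at [-0.07, 0.521, -0.036, 1.599, 0.021, 1.021, -0.113], TCP at [0.625, -0, 0.231] pointing down, gripper open.
Joint ranges: [-2.91, 2.91], [-0.3, 2.13], [-1.5, 1.42], [0.17, 2.43], [-1.26, 4.41], [0.16, 1.93], [-2.52, 2.52]. Speed limits (rad/s): [1.89, 1.89, 2.39, 2.39, 3.01, 3.01, 3.01].

### API

Orientations are given as [roll, pitch, yaw] about the fixed x, y, z axes, in that order (R = Rz(yaw) Ry(pitch) Rx(roll)).
In Python, from workcell import bot gives the robot as it stands.
- The arm moves only by the tool move_arm, never from a script. Its argument "moves" is a list that holds one entry, the list of rows, each a list of 7 numbers: the opening, from 0 (shut) to 1 (fully open), then the shift along the tool's x, y, z in units of 1000 mm (1.0 is 1000 mm), then the turn, a rotation vector about the tool's x, y, z in units of 2 pi rad (1.0 is 2 pi rad). A call has 1 to 5 rows; each row is the pose to reach, as a shift and turn from the pose commanded when the call began, along the tool's axes at that moment, turning the shorter way round; what a row does not reach only later rows make up. A row lasts 1/10 s, in which the tool goes at most 50 mm and 8.59 degrees, less where a joint would pass 70% of its speed; a pose out of reach is approached as far as the arm can. A call with a number of a shift or a turn outside -1 to 1 is refused whole. A call with a gripper value outside its range is refused whole. The fingers move at their own pace and stop on an object; "force" is the grip in N (left out, the last holds). Time passes only in rows, so rows that repeat a pose let the fingers close. It gives the time, the measured TCP pose, the force, the opening and the grip force at its end, in the units of the state.
- bot.observe(): the state, without advancing time (a new reading comes with each control period).
- bot.grab_frame(name): name is "scene" or "side" or "wrist"; returns the picture (384x512x3 uint8, red, green, blue); there is no depth.
- bot.camera_params(name): a dict with "vertical_fov" (degrees; the focal length in pixels is half the picture's height over the tangent of half this angle, whatever the lens; pixels are square), "cx", "cy" (the principal point, pixels), "R" (3x3) and "t" (3): a world point X has camera coordinates R X + t. Camera axes: x right, y down, z forward; pixel columns grow to the right and rows downward; lengths in m; the calibration is good to about 2 mm. A picture is of the moment at which its call begins: read the wrist's pose just before it. camera_params takes no time and is no camera call; for the wrist camera it gives the pose at the moment of the call.
- bot.job_done(): hands the job in; it is judged then, once.
The state is a dict: "clock": time; "qpos": joint angles; "qd": joint speeds; "joint_efforts": joint torques, N m; "position": TCP position; "tool_rot": TCP orientation; "force": force on the tool from outside, world axes, zero at the start; "moment": the same for the moment, N m; "grip_width": finger opening in m; "finger_force": force on a finger pad.
Only numpy, scipy, OpenCV 4.12 (cv2) and the standard library are available. Lean on these libraries where they do the work, as an engineer would, in place of code of your own. Each camera call takes 0.05 s, during which the arm holds its last target. There are 200 camera calls.

## Working session

There is one attempt and no reset: what is moved stays moved. The work goes in short steps, Python scripts to look and compute and a tool call to move; the robot and the scene stay as the last step left them, time stands still between calls to the robot, and variables do not carry over. Pictures are saved under pics/ and viewed, at most 10 in all, crops included, and the job is handed in when it is done.

Besides the shell and the picture viewer there is one more tool, called after "Request:" as name(argument=value, ...) on one line, values as JSON. move_arm: Moves the arm, as the interface text tells. Shifts and turns lie within -1 to 1; 1 stands for 1000 mm of shift or 2 pi rad of turn. Its arguments: {"type":"object","properties":{"moves":{"type":"array"},"force":{"type":"number"}},"required":["moves"]}

```bash
mkdir -p pics; python3 - <<'E'
from workcell import bot
import cv2,numpy as np,json
s=bot.observe();print(s['clock'],s['position'],s['tool_rot'],s['force'])
for n in ["scene","side"]:
    f=bot.grab_frame(n);p=bot.camera_params(n)
    cv2.imwrite(f"pics/{n}0.png",cv2.resize(f[:,:,::-1],(800,600),interpolation=cv2.INTER_CUBIC));print(n,p)
E
```

```text
0.0 [ 6.24652691e-01 -3.26547853e-05  2.30723663e-01] [-3.14045671e+00  6.19034864e-05  1.57073824e+00] [-0.29715038  0.00878627  0.49528134]
scene {'vertical_fov': 55.718772168161735, 'cx': 257.0062469359311, 'cy': 184.50700373793376, 'R': array([[-0.61846437, -0.78562776,  0.01705419],
       [-0.46637065,  0.34949767, -0.8126191 ],
       [ 0.63245572, -0.51052953, -0.58254559]]), 't': array([0.36799245, 0.31415947, 1.07629554])}
side {'vertical_fov': 54.87488045906428, 'cx': 258.15426023990113, 'cy': 189.85343000699032, 'R': array([[ 0.82791814, -0.56083735,  0.00360796],
       [-0.27719797, -0.41478005, -0.8666711 ],
       [ 0.48755803,  0.71653261, -0.4988669 ]]), 't': array([-0.46570975,  0.23615732,  0.86186901])}
```

View pics/scene0.png

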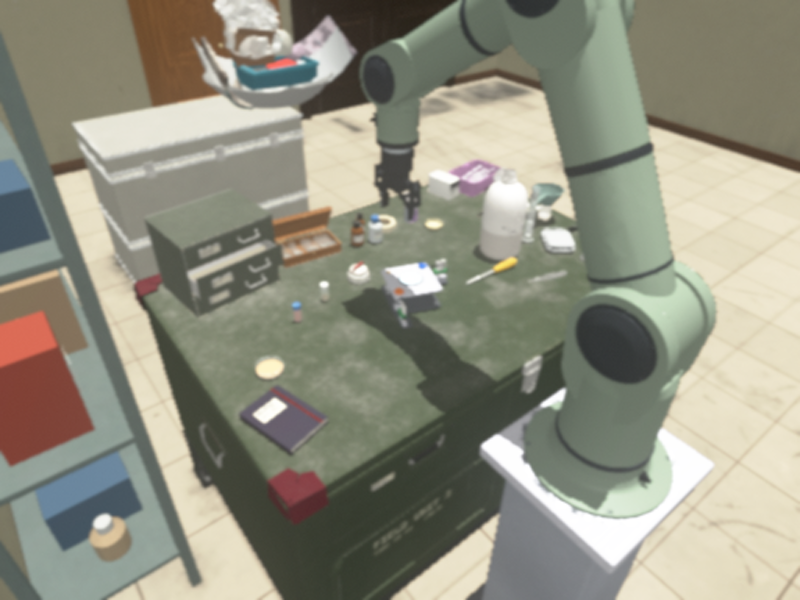

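View pics/side0.png

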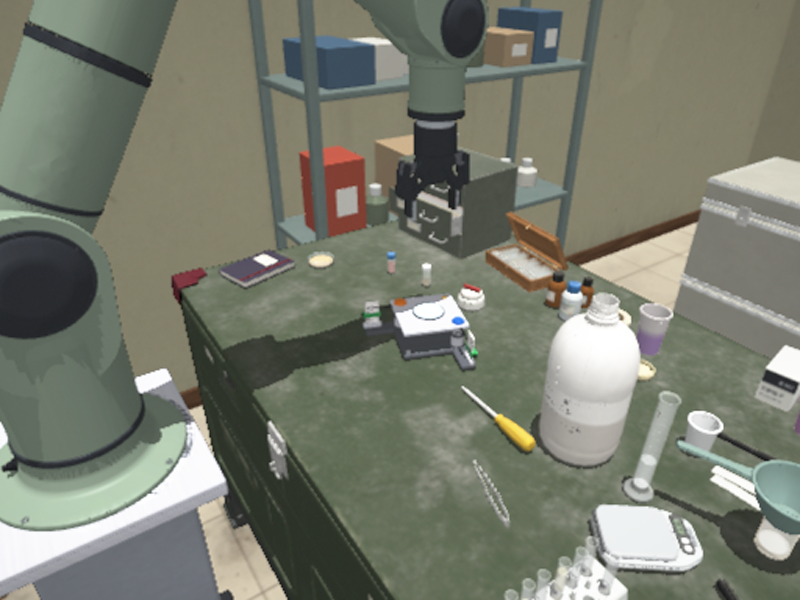

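The side view shows the mount at about (430,315), with the blue pad at (458,321) and the orange pad at (400,302). In the scene view, blue is at (422,266) and orange at (399,292). I'll enlarge the mount in both.

```bash
python3 - <<'E'
from workcell import bot
import cv2,numpy as np
a=[]
for n,(u,v) in {"scene":(265,186),"side":(272,210)}.items():
    f=bot.grab_frame(n)[v-40:v+40,u-50:u+50,::-1]
    a.append(cv2.resize(f,(800,640),interpolation=cv2.INTER_CUBIC)[:600])
cv2.imwrite("pics/c1.png",a[0]);cv2.imwrite("pics/c2.png",a[1])
f=bot.grab_frame("wrist");print(bot.camera_params("wrist"),bot.observe()['position'])
cv2.imwrite("pics/w0.png",cv2.resize(f[:,:,::-1],(800,600),interpolation=cv2.INTER_CUBIC))
E
```

```text
{'vertical_fov': 59.933018965058835, 'cx': 258.19760803032653, 'cy': 194.56839328199902, 'R': array([[ 9.99999497e-01, -1.34908068e-04, -9.94051233e-04],
       [ 1.71062298e-04, -9.53470418e-01,  3.01486537e-01],
       [-9.88471412e-04, -3.01486555e-01, -9.53469916e-01]]), 't': array([-0.62412514, -0.04075999,  0.38019345])} [ 6.24837347e-01 -3.01602378e-05  2.31035752e-01]
```

View pics/c2.png

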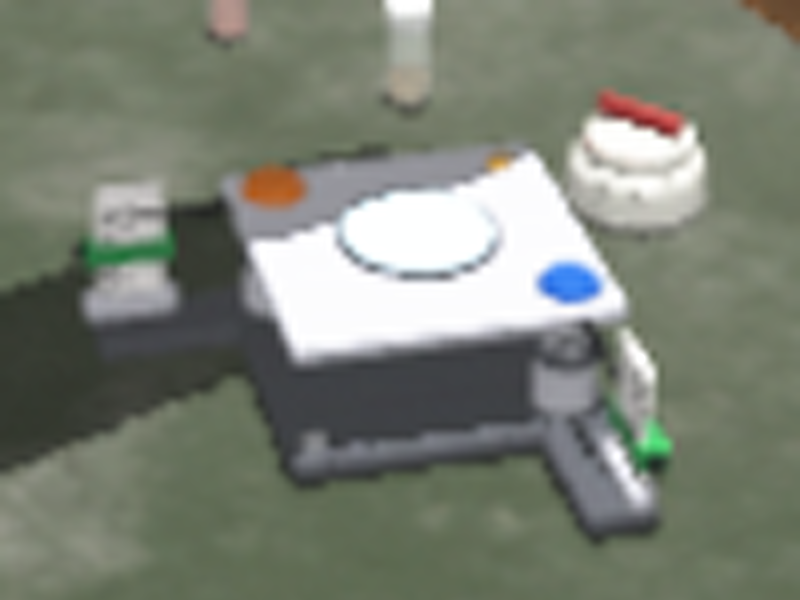

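View pics/w0.png

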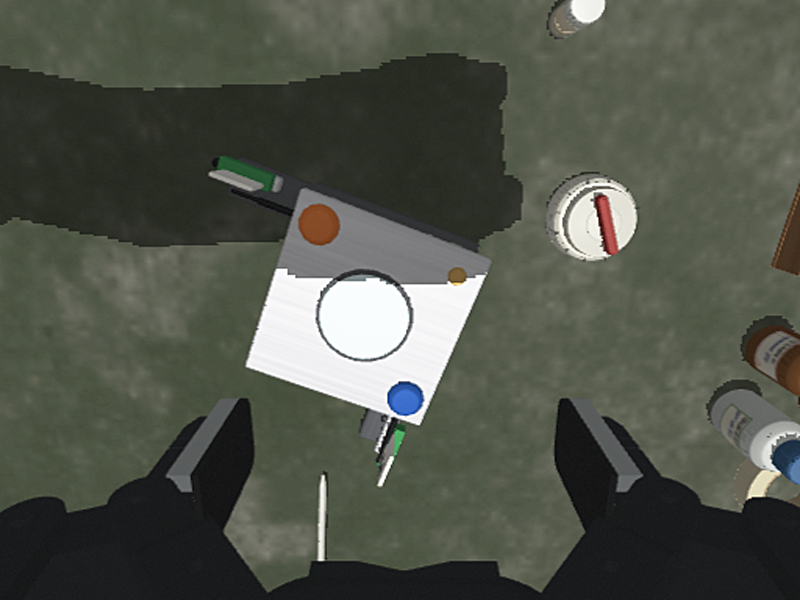

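In the wrist view the mirror centre is at (364,316), the pivot at (457,275), the orange pad at (319,224) and the blue pad at (405,398). The orange rider is near (247,173), and the blue rider near (398,440) is partly hidden.

```bash
cat > h.py <<'E'
from workcell import bot
import cv2,numpy as np
from scipy.spatial.transform import Rotation as Ro
def ray(p,uv):
    f=192/np.tan(np.radians(p['vertical_fov']/2))
    d=p['R'].T@np.array([(uv[0]-p['cx'])/f,(uv[1]-p['cy'])/f,1]);c=-p['R'].T@p['t'];return c,d
def atz(p,uv,z):
    c,d=ray(p,uv);return c+d*(z-c[2])/d[2]
def proj(p,X):
    f=192/np.tan(np.radians(p['vertical_fov']/2));x=p['R']@X+p['t'];return np.array([p['cx']+f*x[0]/x[2],p['cy']+f*x[1]/x[2]])
def shift(target):  # world target -> tool-axes shift
    s=bot.observe();R=Ro.from_euler('xyz',s['tool_rot']);return R.inv().apply(np.array(target)-s['position'])
E
python3 - <<'E'
from h import *
p=bot.camera_params("wrist");k=.64
for n,uv,z in [("mir",(364.5,316),.064),("piv",(457,275),.061),("or",(319,224),.066),("bl",(405,398),.066)]:
    print(n,atz(p,np.array(uv)*k,z).round(4))
b=atz(p,np.array((405,398))*k,.066);o=atz(p,np.array((319,224))*k,.066)
d=o-b;print(np.linalg.norm(d),'yaw',np.degrees(np.arctan2(-d[0],d[1])),(o+b)/2)
print(shift([b[0],b[1],.13]))
E
```

```text
mir [ 0.5997 -0.0303  0.064 ]
piv [ 0.6574 -0.0045  0.061 ]
or [0.5742 0.0279 0.066 ]
bl [ 0.6252 -0.0867  0.066 ]
0.12549856240921475 yaw 23.99803492374671 [ 0.59969074 -0.02938331  0.066     ]
[-0.08667573  0.00043156  0.10103776]
```

Request:
move_arm(moves=[[[0,-0.044,0,0.03,0,0,-0.023],[0,-0.088,0.001,0.06,0,0,-0.046],[0,-0.088,0.001,0.09,0,0,-0.07],[0,-0.088,0.001,0.1,0,0,-0.093],[0,-0.088,0.001,0.1,0,0,-0.116]]], force=20)

```text
clock: 0.75
position: [0.6248, -0.0883, 0.129]
tool_rot: [-3.139, -0.003, 2.305]
force: [0.1, -0.1, -0.4]
grip_width: 0.0125
finger_force: 0.0
```

Request:
move_arm(moves=[[[0,0,0,0,0,0,-0.023],[0,0,0,0,0,0,-0.046],[0,0,0,0,0,0,-0.07],[0,0,0,0,0,0,-0.07],[0,0,0,0,0,0,-0.07]]])

```text
clock: 1.25
position: [0.6259, -0.0882, 0.1312]
tool_rot: [3.141, -0.0, 2.735]
force: [0.7, 0.2, -0.2]
grip_width: 0.0002
finger_force: 0.0
```

```bash
python3 - <<'E'
from h import *
s=bot.observe();print(s['clock'],s['position'],np.degrees(s['tool_rot']),s['force'],s['qpos'],s['grip_width'])
p=bot.camera_params("wrist");f=bot.grab_frame("wrist")
cv2.imwrite("pics/w1.png",cv2.resize(f[:,:,::-1],(800,600),interpolation=cv2.INTER_CUBIC))
np.save("p1.npy",p,allow_pickle=True)
E
```

```text
1.25 [ 0.62589375 -0.08819179  0.13116079] [ 1.79993984e+02 -1.79270974e-02  1.56678630e+02] [ 0.66751645  0.2038826  -0.18114151] [ 0.25647558  0.66153575 -0.31692871  1.65318552  0.25338206  0.86776687
  1.00106978] 0.00023217543159670463
```

View pics/w1.png

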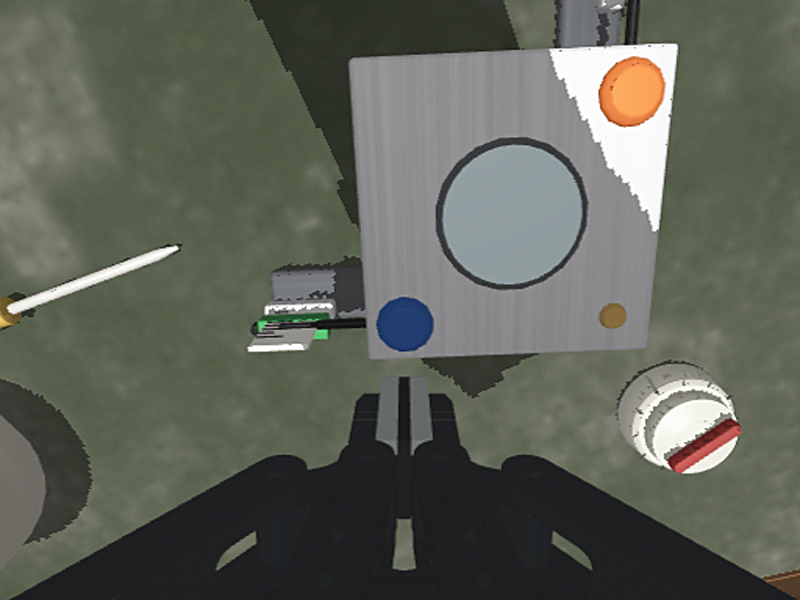

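The blue pad is at (405,324), with its pointer tip near (262,327) and the green rider at about (290,325), in front of the board. I'll crop this closely and check the fit against the model.

```bash
python3 - <<'E'
from h import *
p=np.load("p1.npy",allow_pickle=True).item()
f=cv2.resize(cv2.imread("pics/w1.png"),(512,384),interpolation=cv2.INTER_AREA) if 0 else bot.grab_frame("wrist")[:,:,::-1]
p=bot.camera_params("wrist");k=.64
print("pad",atz(p,np.array((405,324))*k,.066),"or",atz(p,np.array((632,91))*k,.066),"piv",atz(p,np.array((612,315))*k,.061),"mir",atz(p,np.array((512,213))*k,.064))
c=f[175:235,150:230]
cv2.imwrite("pics/w1c.png",cv2.resize(c,(800,600),interpolation=cv2.INTER_NEAREST))
yaw=np.radians(24);m=np.array([.5997,-.0298,0]);Rz=Ro.from_euler('z',yaw).as_matrix()
q=np.array([-1,-1,0])/2**.5;n=np.array([1,-1,0])/2**.5;pv=np.array([.0636,0,0])
for h in (56,46,36,31,26):
    t=m+Rz@(pv+.145*q+[0,0,h/1e3]); b=t+Rz@(.005*n)
    print(h,(proj(p,t)-[150,175])*10,(proj(p,b)-[150,175])*10)
E
```

```text
pad [ 0.62358983 -0.08789381  0.066     ] or [0.57238259 0.02589661 0.066     ] piv [ 0.65678784 -0.00464786  0.061     ] mir [ 0.59770975 -0.03002058  0.064     ]
56 [313.04437557 328.92763718] [320.80044579 396.03380794]
46 [343.52787768 282.21344002] [350.79115885 346.97462878]
36 [371.69522727 239.04861213] [378.51671256 301.62082527]
31 [384.99129893 218.67315427] [391.60876433 280.20468515]
26 [397.80073668 199.04343462] [404.22439505 259.56788047]
```

View pics/w1c.png

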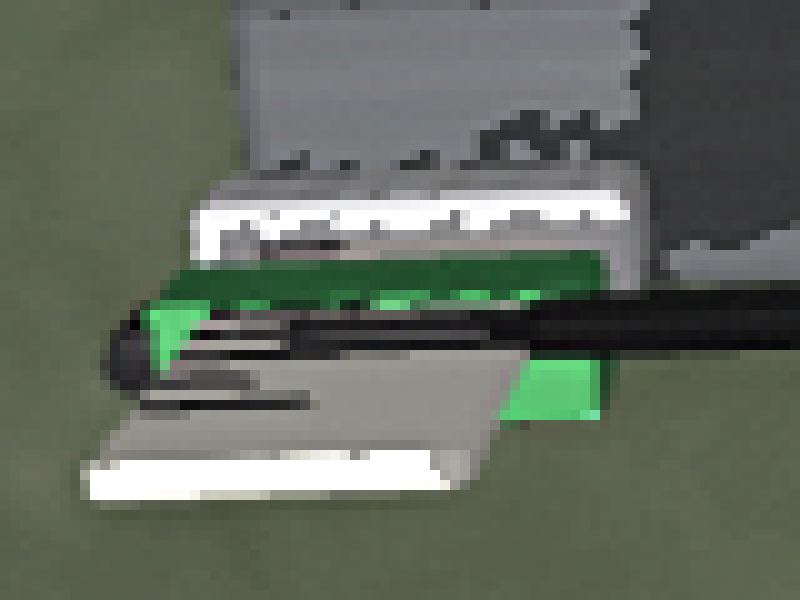

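The blue pointer's rest tip is at crop (~305,332), which matches the model. The rider's top meets the board front at y≈308 and its bottom edge is at y≈258. That puts the mark's middle at z≈32 mm, 24 mm below the pointer's rest height. I'll press in stages.

Request:
move_arm(moves=[[[0,0.001,0,0.03,0,0,0],[0,0.001,0,0.05,0,0,0],[0,0.001,0,0.06,0,0,0],[0,0.001,0,0.063,0,0,0],[0,0.001,0,0.063,0,0,0]]])

```text
clock: 1.85
position: [0.6253, -0.0875, 0.0686]
tool_rot: [3.142, 0.0, 2.739]
force: [0.3, 0.4, 0.8]
grip_width: 0.0004
finger_force: 0.0
```

Request:
move_arm(moves=[[[0,0,0,0.003,0,0,0],[0,0,0,0.006,0,0,0],[0,0,0,0.009,0,0,0],[0,0,0,0.01,0,0,0],[0,0,0,0.01,0,0,0]]])

```text
clock: 2.35
position: [0.6253, -0.0879, 0.0584]
tool_rot: [-3.142, 0.001, 2.739]
force: [0.5, -2.5, 4.4]
grip_width: 0.0001
finger_force: 2.5
```

```bash
python3 - <<'E'
from h import *
s=bot.observe();print(s['clock'],s['position'],s['force'])
p=bot.camera_params("wrist");f=bot.grab_frame("wrist")[:,:,::-1]
yaw=np.radians(24);m=np.array([.5997,-.0298,0]);Rz=Ro.from_euler('z',yaw).as_matrix()
q=np.array([-1,-1,0])/2**.5;n=np.array([1,-1,0])/2**.5;pv=np.array([.0636,0,0])
T=lambda h,off:proj(p,m+Rz@(pv+.145*q+off*n+[0,0,h/1e3]))
o=np.round(T(40,.003)-[30,30]).astype(int);print(o)
c=f[o[1]:o[1]+60,o[0]:o[0]+80]
cv2.imwrite("pics/w2c.png",cv2.resize(c,(800,600),interpolation=cv2.INTER_NEAREST))
for h in (66,56,46,40,36,32,28): print(h,((T(h,0)-o)*10).round(),((T(h,.005)-o)*10).round())
E
```

```text
2.35 [ 0.62527852 -0.08792356  0.05842722] [ 0.45424412 -2.54427479  4.43004455]
[129 220]
66 [129. 500.] [144. 595.]
56 [197. 394.] [211. 484.]
46 [258. 300.] [270. 386.]
40 [291. 248.] [303. 332.]
36 [312. 215.] [324. 298.]
32 [333. 184.] [344. 265.]
28 [352. 154.] [363. 234.]
```

View pics/w2c.png

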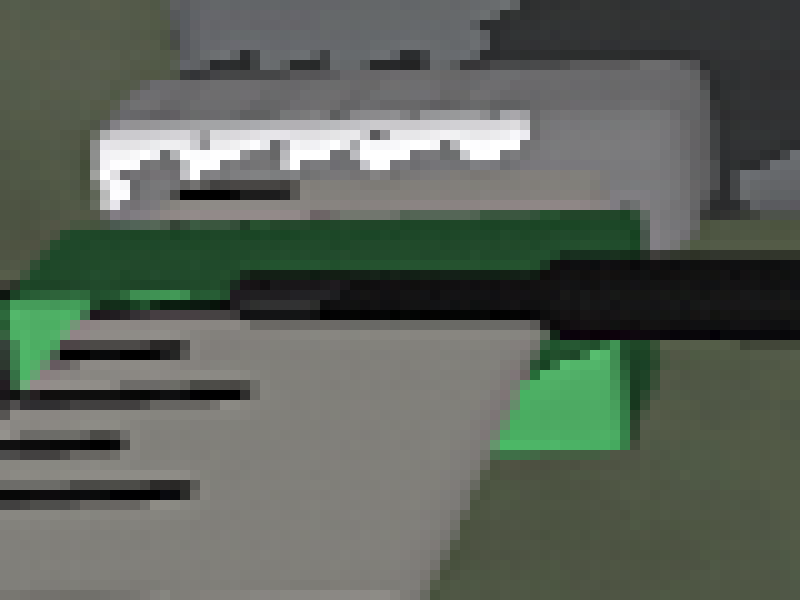

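The pointer tip is at (235,298), so z≈46 mm. The rider spans about 28–37 mm, middle ≈32.5 mm. I'll press 6 mm further.

Request:
move_arm(moves=[[[0,0,0,0.002,0,0,0],[0,0,0,0.004,0,0,0],[0,0,0,0.006,0,0,0],[0,0,0,0.006,0,0,0],[0,0,0,0.006,0,0,0]]])

```text
clock: 2.9
position: [0.6254, -0.0879, 0.0526]
tool_rot: [-3.142, 0.001, 2.739]
force: [0.2, -2.3, 7.0]
grip_width: 0.0001
finger_force: 3.6
```

```bash
cat > look.py <<'E'
from h import *
import sys
def look(side,name,oz=40):
    s=bot.observe();print(s['clock'],s['position'],s['force'])
    p=bot.camera_params("wrist");f=bot.grab_frame("wrist")[:,:,::-1]
    g=-1 if side=="blue" else 1
    m=np.array([.5997,-.0298,0]);Rz=Ro.from_euler('z',np.radians(24)).as_matrix()
    q=np.array([-1,g,0])/2**.5;n=np.array([1,g,0])/2**.5;pv=np.array([.0636,0,0])
    T=lambda h,off:proj(p,m+Rz@(pv+.145*q+off*n+[0,0,h/1e3]))
    o=np.round(T(oz,.003)-[40,30]).astype(int);o=np.clip(o,0,[432,324]);print(o)
    cv2.imwrite(name,cv2.resize(f[o[1]:o[1]+60,o[0]:o[0]+80],(800,600),interpolation=cv2.INTER_NEAREST))
    for h in (66,56,46,40,36,32,28): print(h,((T(h,0)-o)*10).round(),((T(h,.005)-o)*10).round())
look(sys.argv[1],sys.argv[2])
E
python3 look.py blue pics/w3c.png
```

```text
2.9 [ 0.6253692  -0.08788533  0.05264945] [ 0.23283142 -2.25175943  6.95557267]
[116 225]
66 [214. 516.] [230. 614.]
56 [287. 402.] [302. 495.]
46 [352. 301.] [366. 390.]
40 [388. 246.] [400. 333.]
36 [410. 212.] [422. 297.]
32 [432. 178.] [443. 262.]
28 [453. 147.] [464. 229.]
```

View pics/w3c.png

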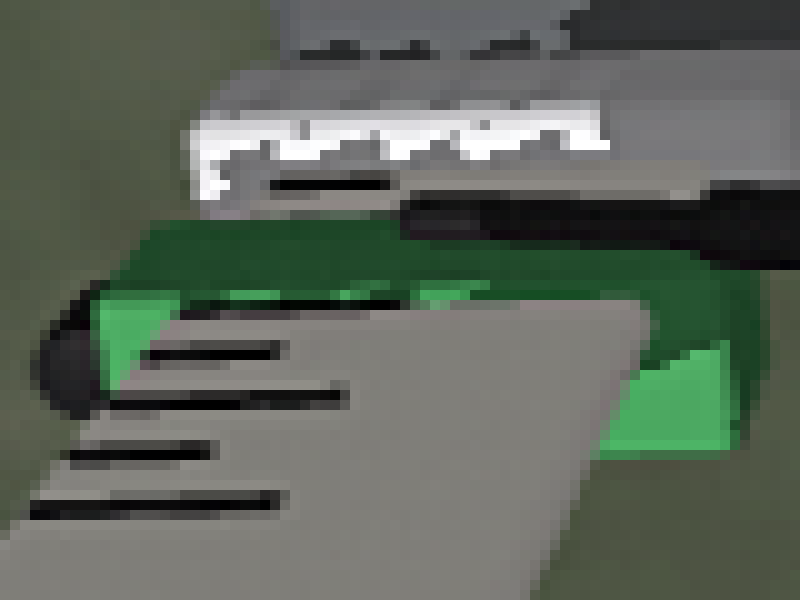

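The pointer is at (405,217), z≈36.7 mm, against a mark middle of ≈32.5 mm. I'll press 2.5 mm more, hold, then lift.

Request:
move_arm(moves=[[[0,0,0,0.001,0,0,0],[0,0,0,0.002,0,0,0],[0,0,0,0.0025,0,0,0],[0,0,0,0.0025,0,0,0],[0,0,0,0.0025,0,0,0]]])

```text
clock: 3.45
position: [0.6254, -0.0878, 0.0503]
tool_rot: [3.141, 0.001, 2.739]
force: [0.4, -1.9, 8.8]
grip_width: 0.0003
finger_force: 4.0
```

```bash
python3 look.py blue pics/w4c.png
```

```text
3.45 [ 0.62544522 -0.08779993  0.05025169] [ 0.3550765  -1.87973228  8.82476451]
[114 227]
66 [213. 524.] [229. 623.]
56 [288. 407.] [303. 501.]
46 [355. 303.] [369. 393.]
40 [392. 247.] [405. 334.]
36 [415. 211.] [427. 297.]
32 [437. 177.] [449. 261.]
28 [458. 144.] [470. 227.]
```

View pics/w4c.png

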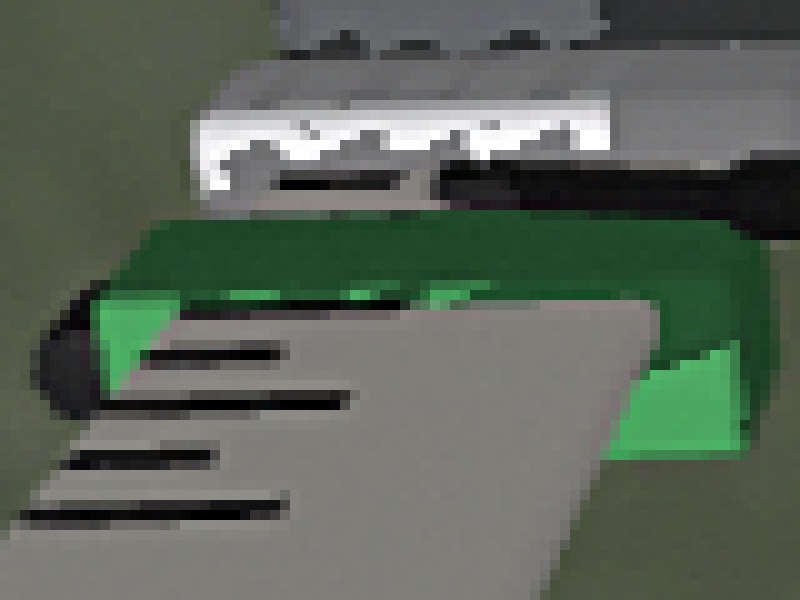

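Request:
move_arm(moves=[[[0,0,0,0,0,0,0],[0,0,0,0,0,0,0],[0,0,0,0,0,0,0],[0,0,0,0,0,0,0],[0,0,0,0,0,0,0]]])

```text
clock: 4.0
position: [0.6255, -0.0878, 0.0503]
tool_rot: [3.141, 0.001, 2.739]
force: [0.6, -1.8, 7.5]
grip_width: -0.0
finger_force: 4.0
```

Request:
move_arm(moves=[[[0,0,0,0,0,0,0],[0,0,0,0,0,0,0],[0,0,0,0,0,0,0],[0,0,0,0,0,0,0],[0,0,0,0,0,0,0]]])

```text
clock: 4.5
position: [0.6255, -0.0879, 0.0503]
tool_rot: [3.142, 0.001, 2.739]
force: [-0.1, -2.7, 7.8]
grip_width: 0.0001
finger_force: 4.0
```

The pointer is at (440,183), z≈32.7 mm, level with the mark's middle (≈32.5 mm), and it was held for about 1.5 s. Now I'll lift and go over to the orange pad.

Request:
move_arm(moves=[[[0,0,0,-0.008,0,0,0],[0,0,0,-0.018,0,0,0],[0,0,0,-0.04,0,0,0],[0,0,0,-0.07,0,0,0],[0,0,0,-0.08,0,0,0]]])

```text
clock: 5.0
position: [0.6259, -0.0873, 0.133]
tool_rot: [3.14, 0.003, 2.74]
force: [-0.4, 0.5, 0.3]
grip_width: 0.0001
finger_force: 0.0
```

```bash
python3 - <<'E'
from h import *
s=bot.observe();print(s['position'],s['force'],np.degrees(s['tool_rot'][2]))
print(shift([.5732,.0278,.130]))
E
```

```text
[ 0.62592242 -0.08729797  0.13300225] [-0.38642987  0.48635799  0.28842893] 156.97221861448352
[0.09355235 0.08529922 0.0028653 ]
```

Request:
move_arm(moves=[[[0,0.03,0.028,0,0,0,-0.023],[0,0.06,0.056,0,0,0,-0.046],[0,0.0935,0.085,0,0,0,-0.07],[0,0.0935,0.085,0,0,0,-0.093],[0,0.0935,0.085,0,0,0,-0.116]]])

```text
clock: 5.5
position: [0.5716, 0.0287, 0.1303]
tool_rot: [3.141, -0.0, -2.806]
force: [-0.2, -1.9, 0.3]
grip_width: 0.0002
finger_force: 0.0
```

Request:
move_arm(moves=[[[0,0,0,0,0,0,-0.023],[0,0,0,0,0,0,-0.045],[0,0,0,0,0,0,-0.045],[0,0,0,0,0,0,-0.045],[0,0,0,0,0,0,-0.045]]])

```text
clock: 6.0
position: [0.5722, 0.0272, 0.1299]
tool_rot: [-3.142, -0.0, -2.535]
force: [0.7, 0.6, -0.6]
grip_width: 0.0001
finger_force: 0.0
```

```bash
python3 - <<'E'
from h import *
s=bot.observe();print(s['clock'],s['position'],np.degrees(s['tool_rot']),s['force'],s['qpos'])
p=bot.camera_params("wrist");f=bot.grab_frame("wrist")
h=cv2.cvtColor(f,cv2.COLOR_RGB2HSV)
for n,lo,hi,z in [("or",(5,150,60),(16,255,255),.066),("bl",(105,150,60),(120,255,255),.066),("gr",(50,150,40),(75,255,255),.035)]:
    k,l,st,ce=cv2.connectedComponentsWithStats(cv2.inRange(h,lo,hi))
    for i in range(1,k):
        if st[i,4]>40: print(n,st[i],ce[i],atz(p,ce[i],z).round(4))
E
```

```text
6.0 [0.57218687 0.0272016  0.12985672] [-1.79999127e+02 -1.16279897e-02 -1.45273172e+02] [ 0.73636407  0.56831551 -0.63240826] [ 0.25901503  0.62616399 -0.58457321  1.80698399  0.44774956  0.84382132
  1.63469416]
or [241 194  36  35 971] [258.77548919 211.23171988] [0.5714 0.0261 0.066 ]
bl [  49  160   39   36 1075] [ 67.65767442 177.78604651] [ 0.6225 -0.0877  0.066 ]
gr [ 11  88  41  48 114] [ 30.88596491 106.71929825] [ 0.6073 -0.1408  0.035 ]
gr [306 151  48  25  89] [331.95505618 161.48314607] [0.5189 0.0544 0.035 ]
```

Request:
move_arm(moves=[[[0,-0.002,0,0.03,0,0,0],[0,-0.002,0,0.05,0,0,0],[0,-0.002,0,0.06,0,0,0],[0,-0.002,0,0.062,0,0,0],[0,-0.002,0,0.062,0,0,0]]])

```text
clock: 6.55
position: [0.5741, 0.0285, 0.0682]
tool_rot: [-3.141, 0.0, -2.533]
force: [-0.2, -0.9, 0.6]
grip_width: -0.0003
finger_force: 0.0
```

Request:
move_arm(moves=[[[0,0,0,0.003,0,0,0],[0,0,0,0.006,0,0,0],[0,0,0,0.009,0,0,0],[0,0,0,0.01,0,0,0],[0,0,0,0.01,0,0,0]]])

```text
clock: 7.05
position: [0.5741, 0.0284, 0.0579]
tool_rot: [-3.141, 0.0, -2.532]
force: [0.1, 0.6, 5.6]
grip_width: -0.0002
finger_force: 2.5
```

```bash
python3 look.py orange pics/o1c.png
```

```text
7.05 [0.57411568 0.02840668 0.05789892] [0.13354212 0.61732562 5.61327414]
[313 162]
66 [536. 423.] [591. 513.]
56 [468. 351.] [521. 437.]
46 [408. 288.] [458. 369.]
40 [376. 253.] [424. 332.]
36 [355. 232.] [403. 308.]
32 [336. 211.] [382. 286.]
28 [317. 191.] [363. 265.]
```

View pics/o1c.png

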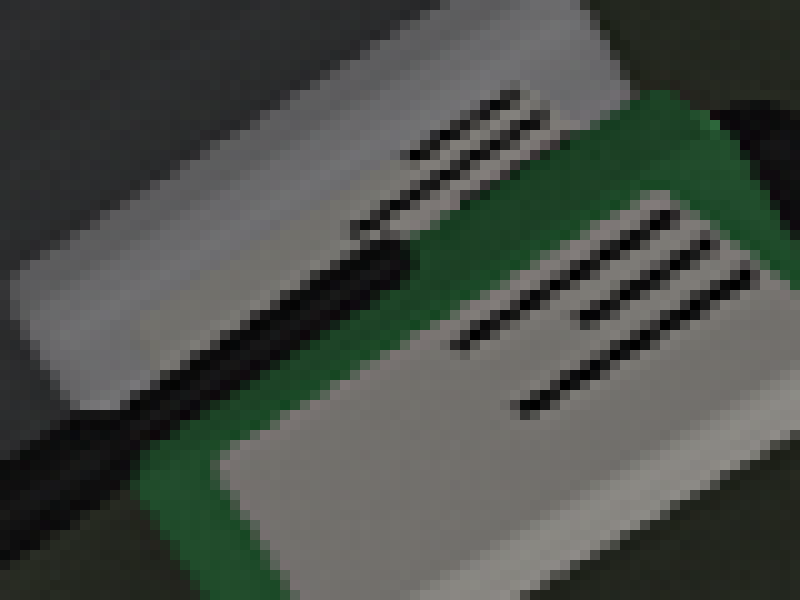

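The orange pointer tip is at (402,258), z≈45 mm. The rider spans about 32–43 mm when read against the 5 mm graduations, middle ≈37.3 mm. I need about 4.5 mm more at the pad, then hold.

Request:
move_arm(moves=[[[0,0,0,0.0015,0,0,0],[0,0,0,0.003,0,0,0],[0,0,0,0.0045,0,0,0],[0,0,0,0.0045,0,0,0],[0,0,0,0.0045,0,0,0]]])

```text
clock: 7.6
position: [0.5742, 0.0284, 0.0536]
tool_rot: [-3.141, 0.0, -2.532]
force: [-0.3, 0.7, 7.0]
grip_width: 0.0001
finger_force: 3.4
```

```bash
python3 - <<'E'
import runpy,sys
sys.argv=["look.py","orange","pics/o2c.png"];runpy.run_path("look.py")
import cv2,numpy as np
c=cv2.imread("pics/o2c.png")[5::10,5::10]
h=cv2.cvtColor(c,cv2.COLOR_BGR2HSV)
d=c.max(2)<35; g=(h[...,0]>50)&(h[...,0]<75)&(h[...,1]>120)
for r in range(6,50): print("".join('#' if d[r,k] else 'g' if g[r,k] else '.' for k in range(0,80)))
E
```

```text
7.6 [0.57416696 0.02841201 0.0535741 ] [-0.30825149  0.71905305  6.96213583]
[316 165]
66 [539. 426.] [595. 519.]
56 [467. 350.] [521. 437.]
46 [404. 283.] [455. 366.]
40 [369. 247.] [419. 327.]
36 [348. 224.] [396. 303.]
32 [327. 202.] [375. 279.]
28 [308. 181.] [354. 257.]
...............................................................#................
...............................................................#................
..................................................#.............ggg.............
................................................##.............gggggg....######.
...............................................#.....#.......ggggggggg.#########
.............................................#.....##.......gggggggggggg########
...........................................##.....##......ggggggggggggggg#######
..........................................#.....##......gggggggggggggggggg######
........................................##.....#......ggggggggggggggggggggg#####
.............................................##.....ggggggggggggggggggggggg#####
..............
[... 2039 characters left out ...]
........................#...........................
########..ggggggggggggggg.......................................................
#########ggggggggggggggg........................................................
#########.gggggggggggg..........................................................
########..gggggggggg...........................................................#
######.....ggggggggg.........................................................###
#####......ggggggggg.......................................................##...
###.........gggggggg......................................................##....
#...........ggggggggg...................................................##......
```

Request:
move_arm(moves=[[[0,0,0,0,0,0,0],[0,0,0,0,0,0,0],[0,0,0,0,0,0,0],[0,0,0,0,0,0,0],[0,0,0,0,0,0,0]]])

```text
clock: 8.15
position: [0.5742, 0.0284, 0.0536]
tool_rot: [-3.141, 0.001, -2.532]
force: [-0.2, 1.2, 6.9]
grip_width: 0.0001
finger_force: 3.4
```

The pointer tip is at about (352,210), z≈36.7 mm, level with the mark's middle. I'll hold a little longer, then release.

Request:
move_arm(moves=[[[0,0,0,0,0,0,0],[0,0,0,0,0,0,0],[0,0,0,0,0,0,0],[0,0,0,0,0,0,0],[0,0,0,0,0,0,0]]])

```text
clock: 8.65
position: [0.5742, 0.0284, 0.0536]
tool_rot: [-3.141, 0.0, -2.532]
force: [-0.4, 0.8, 6.7]
grip_width: -0.0001
finger_force: 3.4
```

Request:
move_arm(moves=[[[0,0,0,-0.008,0,0,0],[0,0,0,-0.018,0,0,0],[0,0,0,-0.04,0,0,0],[0,0,0,-0.08,0,0,0],[0,0,0,-0.1,0,0,0]]])

```text
clock: 9.15
position: [0.5744, 0.0285, 0.1565]
tool_rot: [-3.141, 0.002, -2.532]
force: [0.5, 0.3, 0.4]
grip_width: 0.0002
finger_force: 0.0
```

Request:
move_arm(moves=[[[0,0,0,0,0,0,0],[0,0,0,0,0,0,0],[0,0,0,0,0,0,0],[0,0,0,0,0,0,0],[0,0,0,0,0,0,0]]])

```text
clock: 9.65
position: [0.5736, 0.0283, 0.1527]
tool_rot: [3.141, -0.001, -2.532]
force: [0.2, 0.5, -1.4]
grip_width: -0.0003
finger_force: 0.0
```

```bash
python3 -c "
from workcell import bot
print(bot.observe()['position']);print(bot.job_done())"
```

```text
[0.57360929 0.02834991 0.15269778]
the job is handed in; nothing more can be done
None
```

I pressed the blue pad and then the orange pad to their marks (pointer within about 1 mm of each mark's middle by my camera readings), held each for over a second, released them, moved the arm clear and handed the job in at about 9.7 s; no verdict was returned.

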